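Stand the comb in the clear well of the dresser caddy

ROBOT

A 6-joint arm with a two-finger parallel gripper is mounted at the origin on the work surface. World frame = base frame: x ahead of the robot, y to its left, z up, the work surface at z = 0. Lengths are in m, angles in rad, forces in N, time in s.
With the tool pointing down it reaches from about 0.3 to 0.95 m from the base axis. Payload 3.1 kg.
Tool frame: the origin (TCP) lies at the very end of the fingers, on their centre line; the grasp point (between the pads) lies 19 mm behind it; z points along the fingers, y is the line along which they close (so a half turn about z gives the same grasp; the last joint's range is limited). The gripper opens to 85 mm and grips with 20 to 120 N. Pads are 22 mm wide; open, the fingers measure 114 mm over their backs; the gripper's body (76 mm by 85 mm) begins 54 mm behind the grasp point. The pads swing forward as they close: fully open they stand 13 mm farther back than shut.
Start: joints at [1.076, 0.308, 1.634, -0, 1.2, -0.07], TCP at [0.258, 0.569, 0.231] pointing down, gripper open.
Joint ranges: [-3.06, 3.06], [-0.79, 1.96], [0.05, 2.63], [-1.19, 4.34], [0.05, 2.64], [-2.94, 2.94]. Speed limits (rad/s): [2.79, 2.79, 3.14, 3.14, 3.14, 3.14].

INTERFACE

Orientations are given as a rotation vector (axis times angle).
In Python, from rig import bot, optics, order gives the robot as it stands.
- The arm moves only by the shell command python3 -m handwheel 'ROWS' [OPENING] [FORCE]. ROWS is JSON, a list of rows, each a list of 6 numbers: the shift along the tool's x, y, z scaled (see below), then the turn, a rotation vector about the tool's x, y, z scaled (see below). In form: [[x, y, z, rx, ry, rz], ...]. A call has exactly 5 rows; each row shifts and turns the commanded pose from where the row before left it, along the tool's axes as they then stand; what a row does not reach is not made up. The controller multiplies each number of a shift by 5 cm and each number of a turn by 0.1 rad. A row lasts 1/8 s, in which the tool goes at most 62.5 mm and 10.7 degrees, less where a joint would pass 70% of its speed; a pose out of reach is approached as far as the arm can. A call with a number of a shift or a turn outside -1 to 1 is refused whole. A call with a gripper value outside its range is refused whole. OPENING is the closure, from -1 (fully open) to 1 (shut), so that 0 is half open, set as the call begins (- or left out, the last holds). The fingers move at their own pace and stop on an object; FORCE is the grip in N (left out, the last holds). Time passes only in rows, so rows that do not move let the fingers close, or fill a call up. It gives the time, the measured TCP pose, the force, the opening and the grip force at its end, in the units of the state.
- bot.read_state(): the state, without advancing time (a new reading comes with each control period).
- optics.snapshot(name): name is "scene" or "top" or "wrist"; returns a dict with "img" (480x640x3 uint8, red, green, blue), "K" (3x3 intrinsics, pixels), "xyz" and "rotation" of the camera in the world; the wrist camera has in their place "mount" (4x4, takes a point from camera to tool coordinates, whose origin is the TCP and whose axes are the flange's). Camera axes: x right, y down, z forward; pixel columns grow to the right and rows downward; lengths in m; the calibration is good to about 2 mm. A picture is of the moment at which its call begins: read the wrist's pose just before it. There is no depth.
- order.sign_off(): hands the job in; it is judged then, once.
The state is a dict: "time": time; "joint_positions": joint angles; "qd": joint speeds; "joint_torque": joint torques, N m; "position": TCP position; "eef_rot": TCP orientation; "force": force on the tool from outside, world axes, zero at the start; "ft_torque": the same for the moment, N m; "grip_width": opening from 0.0 (shut) to 1.0 (fully open); "grasp_force": force on a finger pad.
Only numpy, scipy, OpenCV 4.12 (cv2) and the standard library are available. Lean on these libraries where they do the work, as an engineer would, in place of code of your own. Each camera call takes 0.05 s, during which the arm holds its last target. There are 200 camera calls.

TASK

Draw the comb out of the slanted white stand and stand it upright, handle down, in the black caddy on the turntable. One of the caddy's two empty end wells has a lost bottle cap hidden at its bottom: leave the comb in the other one, with its handle gone fully down to the bottom. Lower it in gently without forcing or dropping it, let go, and leave the bottles, dish, atomizer and jar where they are.

Things in the scene. Friction and masses are not known exactly. Their poses are not given: they have to be found in the camera images.
- comb_tip (a point): The very end of the handle, on its axis, of a black plastic wide-tooth comb, 190 mm long, about 45 g: a round handle 13 mm thick and 105 mm long with a round end, then a flat head 85 mm long, 30 mm wide, 8 mm thick. z runs along the comb from handle end to head; y is square to the head's flat faces; the head's spine edge lies 8 mm to +x of the axis and the tooth tips 22 mm to -x.
- comb_center (a point): The comb half-way along: on the handle's axis, 95 mm from the handle end; axes as comb_tip. At the start the comb leans about 38 degrees from vertical in the slanted stand, handle down, head pointing up and roughly towards the robot, its flat faces vertical; it must be drawn out along its own length.
- comb_grip (a point): A good place to grip the comb across its 8 mm thickness: on the handle's axis, 165 mm from the handle end (25 mm below the top of the head); same axes as comb_tip.
- stand_mouth (a point): Fixed white ceramic stand: a square sleeve, 24 mm outside and 16 mm inside, 60 mm deep, slanted 35 degrees from vertical on a 100 x 80 x 12 mm foot; its mouth is about 80 mm above the dresser. This point is the centre of the mouth. Its x axis is level and points opposite to the way the sleeve leans; z is up.
- well_a_mouth (a point): Centre of the mouth of end well A of a black caddy fixed on a clear turntable. The caddy's main row is 95 mm long, 23 mm wide, its rim 105 mm above the dresser. At each end of the row, 36 mm from the turntable's axis, is an empty square well, 17 mm inside, 3 mm walls, 81 mm deep. y runs along the row, z is up. Nail file, tweezers and a brush fixed in the caddy reach up to 135 mm above the dresser.
- well_b_mouth (a point): Centre of the mouth of end well B, like A, at the other (-y) end of the row. The turntable's platter is 170 mm across, its top 20 mm above the dresser; it turns about the vertical when a well is pushed sideways with about 2 N.
- well_a_floor (a point): The centre of the floor of well A, 24 mm above the dresser and 81 mm under its mouth. A 4 mm rubber pad lies on the floor of the clear well, so a handle fully down stops 4 mm above the floor centre. Which of A and B is the clear one varies and is not given.
- well_b_floor (a point): The centre of the floor of well B, 24 mm above the dresser and 81 mm under its mouth. In the well that is not clear (A or B) lies a lost black cap, 30 mm tall, hard to see: a handle stops 30 mm above the floor there.
- cologne_tall: Bystander: capped square bottle of smoked glass, 42 x 42 x 117 mm, on the mirrored tray at the far side; origin at the centre of its underside.
- cologne_flat: Bystander: capped flat bottle of amber glass, 30 x 58 x 102 mm, on the tray; origin at the centre of its underside.
- cologne_cube: Bystander: capped cube-like bottle of clear glass, 50 x 50 x 87 mm, on the tray; origin at the centre of its underside.
- ring_dish: Bystander: white ceramic ring dish, 72 mm across, 18 mm tall, on the tray; origin at the centre of its underside.
- atomizer: Bystander: chrome atomizer, 36 mm in diameter, 90 mm tall, on the dresser between stand and caddy; origin at the centre of its underside.
- cream_jar: Bystander: white jar with metal lid, 48 mm in diameter, 42 mm tall, on the dresser between stand and caddy; origin at the centre of its underside.

How it is judged:
On the way:
1. the comb is drawn clear of the slanted stand (distance between comb_tip and stand_mouth above 0.09 m), for 0.1 s.
At the end, for the whole second after the job is handed in: The comb stands handle down in the clear end well, its handle end within 12 mm of that well's floor centre, its length within 7 degrees of vertical, at rest ((distance between comb_tip and well_a_floor below 0.012 m or distance between comb_tip and well_b_floor below 0.012 m) and angle between comb_tip's own z axis and vertical below 0.12 rad and linear speed of comb below 0.02 m/s and angular speed of comb below 0.2 rad/s); the robot touches nothing.
It fails at once if a bottle, the dish, the atomizer or the jar is moved more than 25 mm (distance of any of cologne_tall, cologne_flat, cologne_cube, ring_dish, atomizer, cream_jar from where it was at the start of the episode above 0.025 m).
It fails at once if the comb is dropped (falls freely of the fingers faster than 0.6 m/s, a fall of some 20 mm) (contact force between the fingers and comb below 0.02 N and linear speed of comb above 0.6 m/s).
It fails at once if the comb is forced against the caddy with more than 35 N (contact force between comb and platter above 35 N).
It also fails if it takes over 64 s, if anything falls off the work surface, if the arm or the gripper's body presses on something with over 40 N, if the wrist force passes 120 N, or if a joint passes its speed limit or range.

## Working session

There is one attempt and no reset: what is moved stays moved. The work goes in short steps, Python scripts to look and compute and a shell command to move; the robot and the scene stay as the last step left them, time stands still between calls to the robot, and variables do not carry over. Pictures are saved under pics/ and viewed, at most 10 in all, crops included, and the job is handed in when it is done.

```bash
mkdir -p pics; cat > h.py <<'E'
import numpy as np, cv2
from scipy.spatial.transform import Rotation as R
from rig import bot, optics, order
def snap(n,f):
    s=bot.read_state(); d=optics.snapshot(n)
    cv2.imwrite('pics/'+f,d['img'][:,:,::-1])
    if 'mount' in d:
        T=np.eye(4);T[:3,:3]=R.from_rotvec(s['eef_rot']).as_matrix();T[:3,3]=s['position']
        T=T@np.array(d['mount']); d['xyz']=T[:3,3]; d['rotation']=T[:3,:3]
    K,p,r=np.array(d['K']),np.array(d['xyz']),np.array(d['rotation'])
    if r.shape!=(3,3): r=R.from_rotvec(r).as_matrix()
    np.savez('pics/'+f+'.npz',K=K,p=p,r=r); return d
def cam(f):
    z=np.load('pics/'+f+'.npz'); return z['K'],z['p'],z['r']
def ray(f,uv):
    K,p,r=cam(f); d=r@np.linalg.inv(K)@[uv[0],uv[1],1]; return p,d/np.linalg.norm(d)
def atz(f,uv,z):
    p,d=ray(f,uv); return p+d*(z-p[2])/d[2]
def proj(f,X):
    K,p,r=cam(f); q=K@(r.T@(np.array(X)-p)); return q[:2]/q[2]
def tri(obs):
    A=np.zeros((3,3));b=np.zeros(3)
    for f,uv in obs:
        p,d=ray(f,uv);M=np.eye(3)-np.outer(d,d);A+=M;b+=M@p
    return np.linalg.solve(A,b)
def togo(P,Rm):
    s=bot.read_state();C=R.from_rotvec(s['eef_rot']).as_matrix()
    print('shift units',np.round(C.T@(np.array(P)-s['position'])/.05,2),'turn units',np.round(R.from_matrix(C.T@Rm).as_rotvec()/.1,2))
E
python3 - <<'E'
from h import *
for n in ['scene','top','wrist']:
    d=snap(n,n+'0.png');print(n,cam(n+'0.png'))
s=bot.read_state();print(s)
E
```

```text
scene (array([[443.56509134,   0.        , 314.47889423],
       [  0.        , 443.56509134, 239.35577899],
       [  0.        ,   0.        ,   1.        ]]), array([0.8479436 , 0.38397439, 0.67848926]), array([[-0.85086476,  0.39399683, -0.3475567 ],
       [ 0.52521432,  0.65472376, -0.54358689],
       [ 0.01338211, -0.64506069, -0.76401416]]))
top (array([[462.97896251,   0.        , 320.31745952],
       [  0.        , 462.97896251, 243.10624093],
       [  0.        ,   0.        ,   1.        ]]), array([ 0.44102339, -0.03863194,  0.98895128]), array([[ 0.03019248, -0.98486277,  0.17068608],
       [-0.99892509, -0.0237217 ,  0.03982402],
       [-0.03517223, -0.17170499, -0.98452035]]))
wrist (array([[367.91602264,   0.        , 324.57490575],
       [  0.        , 367.91602264, 239.84366976],
       [  0.        ,   0.        ,   1.        ]]), array([0.18821644, 0.60010796, 0.37293682]), array([[ 0.41201469,  0.87020218,  0.27017043],
       [ 0.91117454, -0.39276903, -0.12447265],
       [-0.00220179,  0.29745698, -0.95473268]]))
{'time': 0.15, 'joint_positions': array([ 1.07626984e+00,  3.08847466e-01,  1.63485259e+00,  1.26760089e-05,
        1.19966232e+00, -6.96993296e-02]), 'qd': array([ 0.00081331, -0.00168933, -0.0028024 ,  0.00075225,  0.00018702,
       -0.00244293]), 'joint_torque': array([-2.98402465e-04, -4.15799654e+01, -2.77147669e+01, -1.40199281e-04,
        5.93182092e-03,  1.57364144e-05]), 'position': array([0.25733077, 0.568892  , 0.23030422]), 'eef_rot': array([-6.62210657e-01, -3.07048984e+00,  2.66438219e-03]), 'force': array([-0.23046303, -0.13082511, -0.02999246]), 'ft_torque': array([ 0.00889456, -0.02471813, -0.00586867]), 'grasp_force': 0.0, 'grip_width': 0.9984960084647492}
```

View pics/scene0.png

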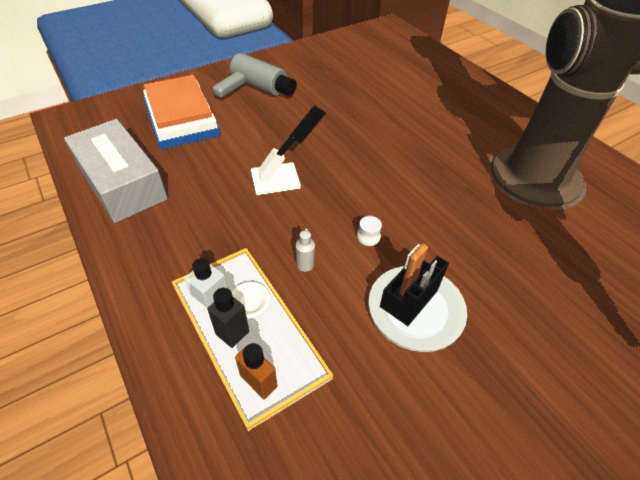

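View pics/top0.png

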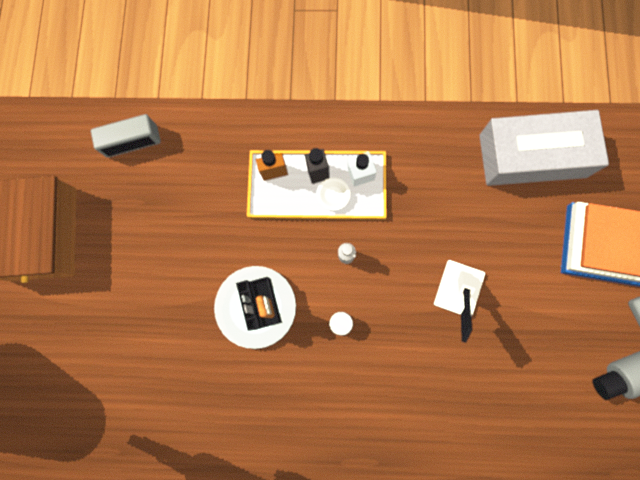

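The scene and top views show the comb (scene ≈(303,130), top ≈(466,315)), the stand, and the caddy (scene ≈(415,285), top ≈(258,304)). I'll zoom into both next.

```bash
python3 - <<'E'
import cv2,numpy as np
s=cv2.imread('pics/scene0.png');t=cv2.imread('pics/top0.png')
# each tile 100x75 px, x4
T=[(s,245,100,),(t,420,255),(s,365,238),(t,210,265)]
im=[cv2.resize(a[y:y+75,x:x+100] if i!=2 else a[y:y+75*1+25-25,x:x+100],(400,300),interpolation=cv2.INTER_CUBIC) for i,(a,x,y) in enumerate(T)]
im=[cv2.convertScaleAbs(i,alpha=1.5,beta=15) for i in im]
o=np.vstack([np.hstack(im[:2]),np.hstack(im[2:])])
cv2.imwrite('pics/zoom.png',o)
E
```

```text
(no output)
```

View pics/zoom.png

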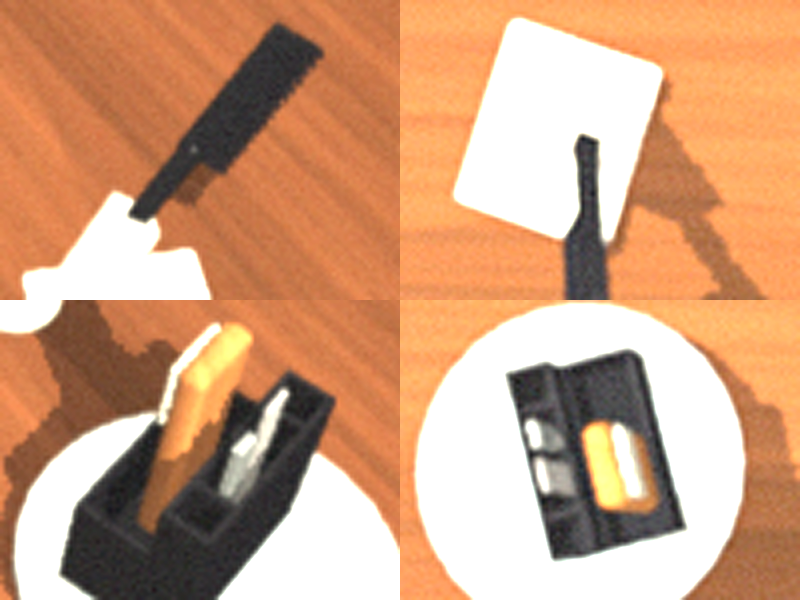

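Zoom: the spine is on the upper side of the comb and the teeth face down. In the scene, the spine's top corner is at ≈(315,106.3), the tooth-top corner ≈(325.5,112.5), the tooth-base corner ≈(300.5,142.5), and the mouth ≈(280.8,153). The main row is the narrow strip with the chrome tools, with a square well at each end. Top-view row ends are ≈(240,288) and ≈(249,332).

```bash
cat >> h.py <<'E'
def combR(az,tilt):
    z=np.array([np.sin(tilt)*np.cos(az),np.sin(tilt)*np.sin(az),np.cos(tilt)])
    y=np.cross([0,0,1],z);y/=np.linalg.norm(y)
    x=np.cross(y,z)
    if x[2]<0:x=-x;y=-y   # spine up
    return np.c_[x,y,z]
E
python3 - <<'E'
from h import *
from scipy.optimize import least_squares
g=cv2.imread('pics/top0.png').max(axis=2)
m=(g[285:345,455:478]<60)
rows=[(285+i,455+np.where(r)[0].mean(),r.sum()) for i,r in enumerate(m) if r.sum()>1]
print(rows[0],rows[-1]);print([(a,round(b,1),c) for a,b,c in rows[::5]])
ye=rows[-1][0]+.5; xe=np.mean([r[1] for r in rows[-5:]]); xs=[r for r in rows if r[0]<305]
def res(v):
    t=v[:3];A=combR(v[3],v[4]);P=lambda *c:t+A@np.array(c)
    e=[]
    for c,uv in [((.008,0,.19),(315,106.2)),((-.022,0,.19),(325.5,112.5)),((-.022,0,.105),(300.5,142.5)),((.008,0,.105),(292.5,135))]:
        e+=list(proj('scene0.png',P(*c))-uv)
    q=proj('top0.png',P(-.022,0,.19))*0+proj('top0.png',P(.008,0,.19)); 
    e.append(q[0]-xe)
    e.append(max(q[1],proj('top0.png',P(-.022,0,.19))[1])-ye)
    for zz in (.07,.09):
        q=proj('top0.png',P(.004,0,zz)); e.append(q[0]-np.interp(q[1],[r[0] for r in rows],[r[1] for r in rows]))
    e.append((v[4]-np.radians(38))*30)
    return e
s=least_squares(res,[.4,-.35,.03,np.pi,.66]);print(s.x,np.round(s.fun,1))
t=s.x[:3];A=combR(*s.x[3:]);print('R',A,'grip',t+A@[0,0,.165],'z60',t+A@[0,0,.06])
np.savez('comb.npz',t=t,A=A)
for f,uv in [('top0.png',(240,288)),('top0.png',(249,332))]: print(atz(f,uv,.105))
print('platter',atz('top0.png',(255,307),.02))
for n,a,b in [('atom',(347,252),.09),('jar',(341,323),.042)]: print(n,atz('top0.png',a,b))
# TCP target pregrasp 60mm back
from h import *
Rt=np.c_[-A[:,0],A[:,1],-A[:,2]]
C=R.from_rotvec(bot.read_state()['eef_rot']).as_matrix();print('toolR',C)
for nm,Q in [('a',Rt),('b',Rt@np.diag([-1,-1,1]))]:
    print(nm);togo(t+A@[0,0,.165-.019+.09],Q); print(R.from_matrix(Q).as_rotvec())
E
```

```text
(289, np.float64(465.5), np.int64(2)) (341, np.float64(464.5), np.int64(2))
[(289, np.float64(465.5), np.int64(2)), (294, np.float64(466.0), np.int64(5)), (299, np.float64(466.5), np.int64(4)), (304, np.float64(466.5), np.int64(4)), (309, np.float64(466.5), np.int64(4)), (314, np.float64(465.5), np.int64(8)), (319, np.float64(466.0), np.int64(9)), (324, np.float64(466.0), np.int64(9)), (329, np.float64(466.5), np.int64(10)), (334, np.float64(465.0), np.int64(7)), (339, np.float64(464.0), np.int64(5))]
[ 0.54250389 -0.30140404  0.03029934  2.72314679  0.66333492] [ 1.  -0.5  2.1  0.5  1.3 -0.2 -2.2  0.8  1.7 -1.4  0.2 -0.5  0. ]
R [[ 0.71996063  0.4063409  -0.56262222]
 [-0.32017353  0.91372155  0.2502036 ]
 [ 0.615748   -0.          0.78794315]] grip [ 0.44967122 -0.26012045  0.16030996] z60 [ 0.50874656 -0.28639183  0.07757593]
[0.50316128 0.14864361 0.105     ]
[0.42088061 0.12656826 0.105     ]
platter [0.47048997 0.13277917 0.02      ]
atom [ 0.58043437 -0.05516252  0.09      ]
jar [ 0.44296484 -0.04692398  0.042     ]
toolR [[-9.11108030e-01  4.12166757e-01 -8.50330940e-04]
 [ 4.12167612e-01  9.11106718e-01 -1.55208525e-03]
 [ 1.35024286e-04 -1.76459621e-03 -9.99998434e-01]]
a
shift units [ -9.46 -13.53   0.3 ] turn units [-0.04 -6.63 -0.06]
[ 0.51652977  2.43267206 -0.17788718]
b
shift units [ -9.46 -13.53   0.3 ] turn units [-10.21   0.06  29.65]
[ 2.78678515 -0.59171868  0.95973822]
```

```bash
python3 -m handwheel '[[-0.5,-0.8,-0.2,0,0,0],[-0.6,-0.9,-0.2,0,0,0],[-0.65,-0.95,0,0,0,0],[-0.65,-0.95,0,0,0,0],[-0.65,-0.95,0,0,0,0]]' -1 60
python3 -m handwheel '[[-0.65,-0.95,0,0,0,0],[-0.65,-0.95,0,0,0,0],[-0.65,-0.95,0,0,0,0],[-0.65,-0.95,0,0,0,0],[-0.65,-0.95,0,0,0,0]]'
python3 -m handwheel '[[-0.65,-0.95,0,0,0,0],[-0.65,-0.95,0,0,0,0],[-0.65,-0.95,0,0,0,0],[-0.65,-0.95,0,0,0,0],[0,0,0,0,-0.9,0]]'
python3 -m handwheel '[[0,0,0,0,-1,0],[0,0,0,0,-1,0],[0,0,0,0,-1,0],[0,0,0,0,-1,0],[0,0,0,0,-1,0]]'
python3 - <<'E'
from h import *
d=np.load('comb.npz');t,A=d['t'],d['A'];Rt=np.c_[-A[:,0],A[:,1],-A[:,2]]
togo(t+A@[0,0,.165-.019+.09],Rt)
snap('wrist','w1.png')
print([proj('w1.png',t+A@np.array(c)) for c in [(0.008,0,.19),(-.022,0,.19),(0,0,.06)]])
E
```

```text
time: 0.78
position: [0.3027, 0.2975, 0.2511]
eef_rot: [0.661, 3.071, -0.0]
force: [1.2, -0.2, 0.3]
grip_width: 1.002
grasp_force: 0.0
time: 1.4
position: [0.3529, 0.0142, 0.2514]
eef_rot: [0.662, 3.07, 0.0]
force: [1.9, -0.2, 0.0]
grip_width: 1.002
grasp_force: 0.0
time: 2.02
position: [0.3943, -0.2149, 0.25]
eef_rot: [0.651, 2.984, -0.03]
force: [0.6, 0.6, 0.6]
grip_width: 0.998
grasp_force: 0.0
time: 2.65
position: [0.3928, -0.2106, 0.2512]
eef_rot: [0.539, 2.5, -0.165]
force: [0.1, -0.2, 0.4]
grip_width: 1.001
grasp_force: 0.0
shift units [-0.08 -0.44  0.9 ] turn units [-0.04 -0.7  -0.05]
[array([292.71654452, 265.82848428]), array([291.59798508, 222.28979888]), array([303.81687392, 220.14948784])]
```

View pics/w1.png

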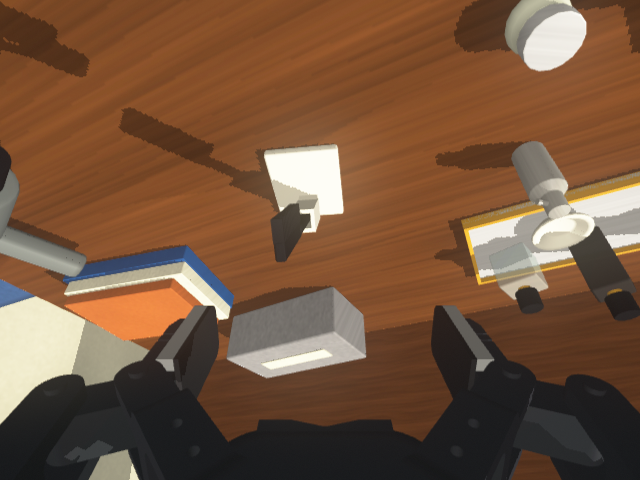

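Wrist view: the comb head runs from ≈(279,260) at the near spine end to the mouth at ≈(309,212), slightly left of prediction. I'll zoom in and refit.

```bash
python3 - <<'E'
import cv2
s=cv2.imread('pics/w1.png')[185:275,240:360]
cv2.imwrite('pics/w1z.png',cv2.convertScaleAbs(cv2.resize(s,(800,600),interpolation=cv2.INTER_CUBIC),alpha=1.6,beta=20))
E
```

```text
(no output)
```

View pics/w1z.png

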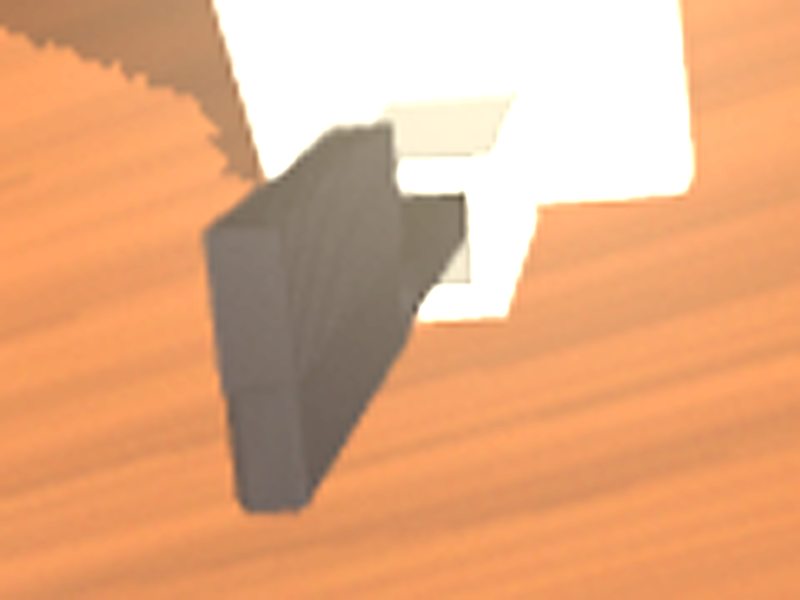

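Zoomed: the end face has its tooth end at full-image (276.2,219.5) and spine end at (280.8,261.2). The far right-face corners are at (298.8,203.3) and (301.8,232.7).

```bash
python3 - <<'E'
from h import *
from scipy.optimize import least_squares
_,_,r=cam('w1.png'); A0=np.load('comb.npz')['A']; sy=np.sign((r.T@A0[:,1])[0]); print('sy',sy)
S=[('scene0.png',(.008,0,.19),(315,106.2)),('scene0.png',(-.022,0,.19),(325.5,112.5)),('scene0.png',(-.022,0,.105),(300.5,142.5)),
('w1.png',(-.022,0,.19),(276.2,219.5)),('w1.png',(.008,0,.19),(280.8,261.2)),('w1.png',(-.022,.004*sy,.105),(298.8,203.3)),('w1.png',(.008,.004*sy,.105),(301.8,232.7)),
('top0.png',(.008,0,.19),(464.2,None)),('top0.png',(.006,0,.08),(466.5,None))]
def res(v):
    A=combR(v[3],v[4]); A=A@R.from_euler('z',v[5]).as_matrix(); e=[]
    for f,c,uv in S:
        q=proj(f,v[:3]+A@np.array(c)); e+=[q[i]-uv[i] for i in (0,1) if uv[i] is not None]
    return e+[(v[4]-np.radians(38))*40,v[5]*40]
s=least_squares(res,[.54,-.3,.03,2.72,.66,0],loss='soft_l1');print(s.x,np.round(res(s.x),1))
t=s.x[:3];A=combR(*s.x[3:5])@R.from_euler('z',s.x[5]).as_matrix();np.savez('comb.npz',t=t,A=A);Rt=np.c_[-A[:,0],A[:,1],-A[:,2]]
togo(t+A@[0,0,.165-.019+.09],Rt)
togo(t+A@[0,0,.165-.019],Rt)
E
```

```text
sy 1.0
[ 0.54459485 -0.29972104  0.02485033  2.82116387  0.66104931  0.00335182] [-0.7 -0.5  0.1 -0.3  0.2  0.2  0.  -0.7  0.4  0.2 -0.  -1.8  0.3  1.4
  5.7  0.6 -0.1  0.1]
shift units [-0.15 -0.69  0.99] turn units [-0.6  -0.71 -0.88]
shift units [-0.27 -0.58  2.78] turn units [-0.6  -0.71 -0.88]
```

```bash
python3 -m handwheel '[[-0.15,-0.7,0.9,-0.6,-0.7,-0.9],[0,0,0,0,0,0],[0,0,0.4,0,0,0],[0,0,0.4,0,0,0],[0,0,0,0,0,0]]'
python3 - <<'E'
from h import *
d=np.load('comb.npz');t,A=d['t'],d['A'];Rt=np.c_[-A[:,0],A[:,1],-A[:,2]]
togo(t+A@[0,0,.165-.019],Rt)
snap('wrist','w2.png')
E
```

```text
time: 3.32
position: [0.4235, -0.2329, 0.2015]
eef_rot: [0.461, 2.494, -0.129]
force: [0.6, -0.2, 0.1]
grip_width: 0.996
grasp_force: 0.0
shift units [-0.08 -0.48  1.54] turn units [-0.15 -0.51 -0.44]
```

View pics/w2.png

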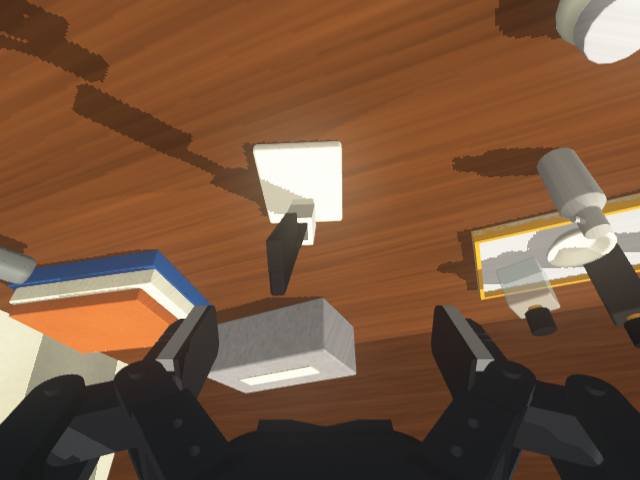

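The comb head is at ≈(280,255), still left of the finger midline at 325, which matches the remaining shift of -0.48 in y. Continuing.

```bash
python3 -m handwheel '[[-0.05,-0.25,0,0,0,0],[-0.05,-0.25,0,0,0,0],[0,0,0,-0.1,-0.25,-0.25],[0,0,0,-0.1,-0.3,-0.25],[0,0,0,0,0,0]]'
python3 -m handwheel '[[0,0,0.4,0,0,0],[0,0,0.4,0,0,0],[0,0,0.3,0,0,0],[0,0,0,0,0,0],[0,0,0,0,0,0]]'
python3 - <<'E'
from h import *
d=np.load('comb.npz');t,A=d['t'],d['A'];Rt=np.c_[-A[:,0],A[:,1],-A[:,2]]
togo(t+A@[0,0,.165-.019],Rt)
E
```

```text
time: 4.0
position: [0.4183, -0.2587, 0.2058]
eef_rot: [0.383, 2.448, -0.138]
force: [-0.7, 0.1, 0.1]
grip_width: 0.998
grasp_force: 0.0
time: 4.62
position: [0.4513, -0.2693, 0.1628]
eef_rot: [0.381, 2.448, -0.138]
force: [-0.3, -0.3, 0.6]
grip_width: 0.999
grasp_force: 0.0
shift units [0.15 0.01 0.46] turn units [0.03 0.09 0.07]
```

```bash
python3 -m handwheel '[[0.15,0,0,0,0.1,0.05],[0,0,0.25,0,0,0],[0,0,0.2,0,0,0],[0,0,0,0,0,0],[0,0,0,0,0,0]]'
python3 -m handwheel '[[0,0,0,0,0,0],[0,0,0,0,0,0],[0,0,0,0,0,0],[0,0,0,0,0,0],[0,0,0,0,0,0]]' 1 25
python3 -m handwheel '[[0,0,0,0,0,0],[0,0,0,0,0,0],[0,0,0,0,0,0],[0,0,0,0,0,0],[0,0,0,0,0,0]]'
python3 - <<'E'
from h import *
d=np.load('comb.npz');t,A=d['t'],d['A'];Rt=np.c_[-A[:,0],A[:,1],-A[:,2]]
togo(t+A@[0,0,.165-.019],Rt)
snap('wrist','w3.png')
im=np.hstack([cv2.imread('pics/w3.png')[150:480,140:500]])
cv2.imwrite('pics/w3z.png',cv2.resize(im,(654,600)))
E
```

```text
time: 5.25
position: [0.4594, -0.2708, 0.143]
eef_rot: [0.391, 2.462, -0.135]
force: [0.9, -0.9, 0.1]
grip_width: 0.996
grasp_force: 0.0
time: 5.88
position: [0.4593, -0.2707, 0.1428]
eef_rot: [0.392, 2.462, -0.135]
force: [0.6, 0.2, 0.0]
grip_width: 0.085
grasp_force: 30.0
time: 6.5
position: [0.4594, -0.2708, 0.1428]
eef_rot: [0.392, 2.462, -0.135]
force: [0.1, 0.1, 0.5]
grip_width: 0.085
grasp_force: 30.1
shift units [ 0.03 -0.01  0.05] turn units [ 0.01 -0.07  0.01]
```

View pics/w3z.png

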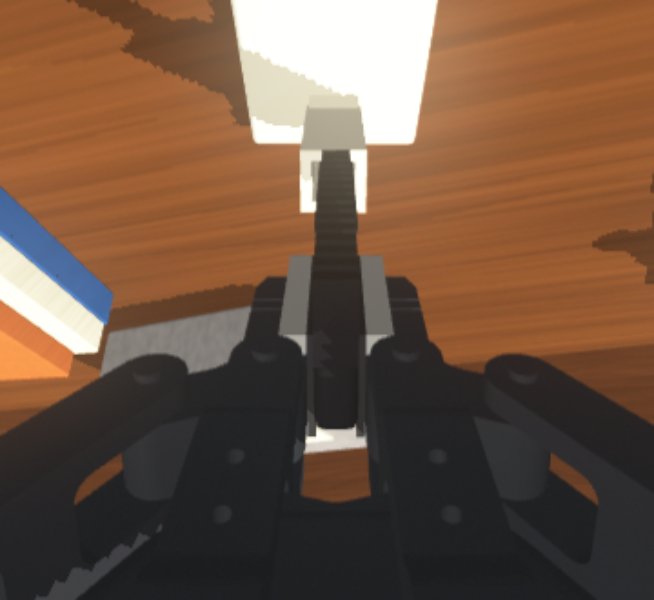

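The comb is held squarely between the pads, with the handle still in the sleeve. I'll draw it out along its own axis.

```bash
python3 -m handwheel '[[0,0,-0.15,0,0,0],[0,0,-0.2,0,0,0],[0,0,-0.25,0,0,0],[0,0,-0.25,0,0,0],[0,0,0,0,0,0]]' 1 50
python3 -m handwheel '[[0,0,-0.35,0,0,0],[0,0,-0.4,0,0,0],[0,0,-0.5,0,0,0],[0,0,-0.6,0,0,0],[0,0,-0.6,0,0,0]]'
python3 - <<'E'
from h import *
d=np.load('comb.npz');t,A=d['t'],d['A']
s=bot.read_state();C=R.from_rotvec(s['eef_rot']).as_matrix();print(C)
p=s['position']+C[:,2]*.146;print('tip~',p,'from mouth',np.linalg.norm(p-(t+A@[0,0,.06])))
E
```

```text
time: 7.18
position: [0.4348, -0.2632, 0.1772]
eef_rot: [0.392, 2.461, -0.137]
force: [0.8, 0.3, 0.2]
grip_width: 0.085
grasp_force: 53.0
time: 7.8
position: [0.3636, -0.239, 0.2738]
eef_rot: [0.392, 2.463, -0.134]
force: [-0.1, 0.1, 0.2]
grip_width: 0.089
grasp_force: 52.9
[[-0.75533083  0.31062483  0.57705074]
 [ 0.24607257  0.95053185 -0.1895719 ]
 [-0.60739084 -0.00119314 -0.79440225]]
tip~ [ 0.44783347 -0.26671236  0.15778322] from mouth 0.10770319587950265
```

```bash
python3 -m handwheel '[[0,0,-0.7,0,0,0],[0,0,-0.4,0,0.5,0],[0,0,0,0,0.9,0],[0,0,0,0,0.9,0],[0,0,0,0,0.9,0]]'
python3 - <<'E'
from h import *
from scipy.optimize import least_squares
S=[('top0.png',1,1,(237,283.2)),('top0.png',-1,1,(248.7,329.5)),('top0.png',1,-1,(248.2,281)),('top0.png',-1,-1,(259.5,327)),
('scene0.png',1,1,(416.7,298.7)),('scene0.png',1,-1,(405,293)),('scene0.png',-1,1,(448.7,263)),('scene0.png',-1,-1,(437.5,256.2))]
def res(v):
    u=np.array([np.cos(v[2]),np.sin(v[2]),0]);n=np.array([-u[1],u[0],0]);e=[]
    for f,a,b,uv in S: e+=list(proj(f,np.array([v[0],v[1],.105])+u*a*.0475+n*b*.0115)-uv)
    return e
s=least_squares(res,[.46,.137,.25],loss='soft_l1');print(s.x,np.round(s.fun,1))
u=np.array([np.cos(s.x[2]),np.sin(s.x[2]),0]);c=np.array([s.x[0],s.x[1],.105])
print('far',c+.036*u,'near',c-.036*u)
np.savez('cad.npz',c=c,u=u)
n=np.array([-u[1],u[0],0]);Q=np.c_[n,np.cross([0,0,-1],n),[0,0,-1]]
s=bot.read_state();print(s['joint_positions'],s['position'],R.from_rotvec(s['eef_rot']).as_matrix())
togo(c+[0,0,.255],Q)
togo(c+[0,0,.255],np.c_[[-1,0,0],[0,1,0],[0,0,-1]])
E
```

```text
time: 8.43
position: [0.3326, -0.229, 0.3173]
eef_rot: [0.442, 2.779, -0.076]
force: [-0.5, -0.6, -0.5]
grip_width: 0.087
grasp_force: 52.9
[0.47290746 0.1326118  0.2922396 ] [-1.1 -1.5 -1.4  0.7 -0.7 -2.5 -0.4  0.   0.3 -0.1 -0.5 -2.9  0.4 -1.2
 -0.6 -1.8]
far [0.5073811  0.14298332 0.105     ] near [0.43843383 0.12224029 0.105     ]
[-0.8396836  -0.44668366  2.20030337  0.18167851  1.10458386 -2.15352008] [ 0.33258703 -0.22896089  0.31725996] [[-0.89902512  0.3106463   0.30863039]
 [ 0.29329604  0.95052437 -0.10237608]
 [-0.32516346 -0.00151859 -0.94565661]]
shift units [-0.68  7.74 -0.68] turn units [1.58 3.06 9.54]
shift units [-0.68  7.74 -0.68] turn units [-0.54  3.28 -3.13]
```

```bash
python3 -m handwheel '[[0,0,-0.3,0,0.9,0],[0,0,-0.3,0,0.9,0],[0,0,-0.2,0,0.9,0],[0,0,0,0,0.4,0],[0,0,0,0,0,0]]'
python3 -m handwheel '[[0,0.5,0,0,0,0.3],[0,0.6,0,0,0,0.9],[0,0.7,0,0,0,1],[0,0.7,0,0,0,1],[0,0.7,0,0,0,1]]'
python3 - <<'E'
from h import *
d=np.load('cad.npz');c,u=d['c'],d['u'];n=np.array([-u[1],u[0],0]);Q=np.c_[n,np.cross([0,0,-1],n),[0,0,-1]]
s=bot.read_state();print(s['joint_positions'])
togo(c+[0,0,.255],Q)
E
```

```text
time: 9.05
position: [0.323, -0.2255, 0.3548]
eef_rot: [0.49, 3.081, -0.006]
force: [0.1, -0.0, -0.6]
grip_width: 0.083
grasp_force: 52.9
time: 9.68
position: [0.3937, -0.0827, 0.3555]
eef_rot: [1.127, 2.907, 0.0]
force: [0.2, 0.1, -1.2]
grip_width: 0.085
grasp_force: 52.9
[-3.14453800e-01 -2.60818347e-01  1.96695561e+00 -1.16103849e-03
  1.41191086e+00 -1.14521269e+00]
shift units [ 1.73  4.25 -0.09] turn units [0.14 0.19 5.39]
```

```bash
python3 -m handwheel '[[0.1,0.7,0,0,0,0],[0.1,0.7,0,0,0,0],[0.1,0.7,0,0,0,0],[0.1,0.7,0,0,0,0],[0.1,0.6,0,0,0,0.2]]'
python3 -m handwheel '[[0,0,0,0.1,0.1,1],[0,0,0,0,0.1,1],[0,0,0,0,0,1],[0,0,0,0,0,1],[0,0,0,0,0,0.9]]'
python3 -m handwheel '[[0,0,0,0,0,0.4],[0,0,0,0,0,0],[0,0,0,0,0,0],[0,0,0,0,0,0],[0,0,0,0,0,0]]'
python3 - <<'E'
from h import *
d=np.load('cad.npz');c,u=d['c'],d['u'];n=np.array([-u[1],u[0],0]);Q=np.c_[n,np.cross([0,0,-1],n),[0,0,-1]]
togo(c+[0,0,.255]-.07*n,Q)
snap('wrist','w4.png')
for k in (.036,-.036): print(proj('w4.png',c+k*u),proj('w4.png',c+k*u-[0,0,.081]))
g=cv2.imread('pics/w4.png');q=proj('w4.png',c);x,y=int(q[0]),int(q[1]);print(x,y)
x0,y0=max(0,x-80),max(0,y-60);print(x0,y0)
z=cv2.resize(g[y0:y0+120,x0:x0+160],(800,600),interpolation=cv2.INTER_CUBIC)
z=(255*(z/255.)**.45).astype(np.uint8);cv2.imwrite('pics/w4z.png',z)
E
```

```text
time: 10.3
position: [0.4895, 0.0598, 0.3562]
eef_rot: [1.152, 2.898, 0.0]
force: [0.5, -0.1, -0.4]
grip_width: 0.083
grasp_force: 52.9
time: 10.92
position: [0.4889, 0.0587, 0.3561]
eef_rot: [1.837, 2.548, 0.0]
force: [-0.3, 0.7, -0.3]
grip_width: 0.084
grasp_force: 52.9
time: 11.55
position: [0.4898, 0.0589, 0.3571]
eef_rot: [1.883, 2.513, 0.001]
force: [0.0, -0.2, -1.3]
grip_width: 0.087
grasp_force: 52.9
shift units [ 0.11  0.1  -0.06] turn units [ 0.01  0.01 -0.08]
[363.70047297 124.90672198] [356.92247306 124.88995957]
[293.42753911 125.45806195] [298.60918048 125.34747342]
328 125
248 65
```

View pics/w4z.png

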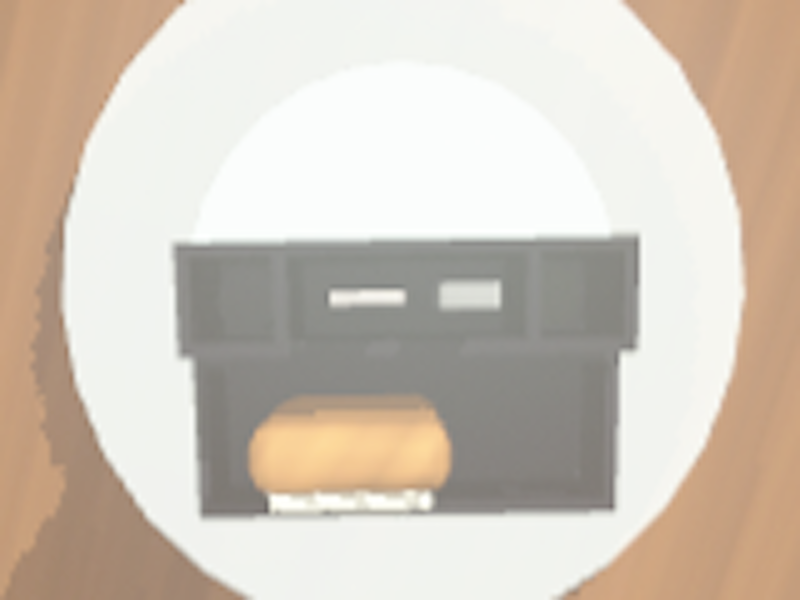

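The view is clear: the left (near-robot) well mouth is centred at crop (234,299), full image (294.8,124.8), and the right (far) one at (583,292), full image (364.6,123.4). I'll stretch the contrast inside the wells.

```bash
python3 - <<'E'
from h import *
for uv in [(294.8,124.8),(364.6,123.4)]: print(atz('w4.png',uv,.105))
g=cv2.imread('pics/w4.png').max(axis=2).astype(float)
o=[]
for x,y in [(295,125),(365,123)]:
    z=cv2.resize(g[y-14:y+15,x-13:x+14],(400,430),interpolation=cv2.INTER_NEAREST)
    o.append(np.clip((z-15)/(75-15)*255,0,255).astype(np.uint8))
    print(g[y-8:y+9:2,x-11:x+12].astype(int))
cv2.imwrite('pics/wells.png',np.hstack(o))
E
```

```text
[0.43961737 0.12325725 0.105     ]
[0.50780644 0.14464127 0.105     ]
[[75 70 64 63 63 64 63 64 66 68 67 67 69 69 68 69 69 69 74 79 79 71 67]
 [75 72 63 62 63 64 64 63 67 69 70 70 70 71 71 71 71 70 74 78 78 69 67]
 [75 72 63 62 62 62 62 63 67 70 69 71 70 71 71 71 71 71 74 78 78 72 67]
 [74 72 64 62 62 62 62 63 69 70 70 70 70 69 70 71 70 71 73 77 77 73 66]
 [74 73 65 62 62 62 62 65 68 69 69 69 69 69 70 69 70 70 74 77 77 71 65]
 [73 73 64 62 61 61 62 62 68 68 68 69 69 69 69 69 70 69 72 76 75 72 66]
 [76 73 65 63 60 60 61 61 62 67 68 68 68 69 69 69 68 68 68 75 75 71 64]
 [75 72 65 63 61 61 60 62 62 67 67 68 67 67 68 68 68 67 70 74 75 72 64]
 [79 72 68 66 65 66 66 66 67 68 68 69 68 68 69 69 68 69 69 74 74 74 70]]
[[ 80  80  74  72  72  72  72  71  72  70  70  69  70  68  68  69  69  68
   68  76  76  76 227]
 [ 79  79  75  72  72  71  71  71  71  71  69  66  66  65  65  65  65  65
   65  76  76  76 227]
 [ 78  78  76  72  73  73  73  72  72  71  69  67  66  66  65  65  65  65
   64  75  76  76 227]
 [ 78  78  75  73  73  74  73  72  72  71  69  66  65  65  65  64  65  64
   64  74  74  75 227]
 [ 77  77  74  72  73  72  72  71  72  72  69  66  65  64  64  65  64  63
   64  73  75 106 227]
 [ 77  77  74  72  72  72  71  71  71  70  68  64  64  64  63  64  64  63
   65  73  75 105 228]
 [ 75  76  73  71  71  71  71  70  70  69  67  64  64  64  63  63  63  63
   66  74  74 105 228]
 [ 75  75  71  72  69  69  70  69  69  68  67  64  63  63  63  62  62  63
   64  73  73 105 228]
 [ 74  75  67  65  65  64  64  65  64  65  64  63  63  62  64  63  63  63
   64  72  73 104 228]]
```

View pics/wells.png

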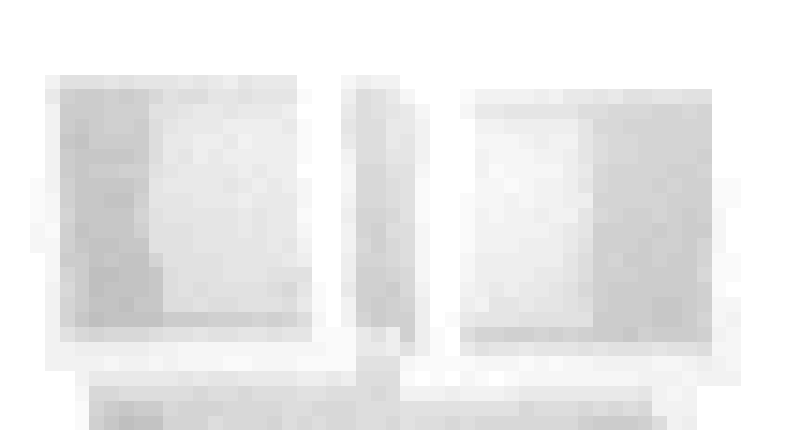

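Stretched: both wells look about equally deep, so the image does not settle where the cap is. I'll probe gently instead. I'm moving over the near-robot well and checking the handle tip there.

```bash
python3 - <<'E'
from h import *
s=bot.read_state();C=R.from_rotvec(s['eef_rot']).as_matrix()
togo([.4393,.123,.290],np.c_[C[:,0]*[1,1,0],C[:,1]*[1,1,0],[0,0,-1]]);print(C)
E
```

```text
shift units [ 1.52 -0.61  1.34] turn units [0.01 0.01 0.  ]
[[-2.80796914e-01  9.59765791e-01  1.64891227e-03]
 [ 9.59766578e-01  2.80798284e-01 -6.63525956e-04]
 [-1.09984125e-03  1.39625484e-03 -9.99998420e-01]]
```

```bash
python3 -m handwheel '[[0.4,-0.2,0,0,0,0],[0.6,-0.2,0,0,0,0],[0.52,-0.21,0,0,0,0],[0,0,0,0,0,0],[0,0,0.3,0,0,0]]'
python3 -m handwheel '[[0,0,0.4,0,0,0],[0,0,0.4,0,0,0],[0,0,0.24,0,0,0],[0,0,0,0,0,0],[0,0,0,0,0,0]]'
python3 - <<'E'
from h import *
s=bot.read_state();C=R.from_rotvec(s['eef_rot']).as_matrix()
togo([.4393,.123,.290],np.c_[C[:,0]*[1,1,0],C[:,1]*[1,1,0],[0,0,-1]])
tip=s['position']+C@[0,0,.146]
print('tip exp',tip)
o=[]
for n in ['scene','top','wrist']:
    f=n+'5.png';snap(n,f);q=proj(f,tip);w=proj(f,[.4393,.123,.105]);print(n,'tip',q,'well',w)
    w_,h_=(80,60) if n!='wrist' else (160,120)
    g=cv2.imread('pics/'+f);x=int(np.clip(q[0]-w_/2,0,640-w_));y=int(np.clip(q[1]-h_/2,0,480-h_));print('origin',x,y)
    z=cv2.resize(g[y:y+h_,x:x+w_],(400,300),interpolation=cv2.INTER_CUBIC)
    o.append((255*(z/255.)**.5).astype(np.uint8))
o.append(cv2.resize(cv2.imread('pics/wrist5.png'),(400,300)))
cv2.imwrite('pics/c5.png',np.vstack([np.hstack(o[:2]),np.hstack(o[2:])]))
E
```

```text
time: 12.22
position: [0.4401, 0.1236, 0.343]
eef_rot: [1.88, 2.511, 0.005]
force: [0.2, -0.6, -0.8]
grip_width: 0.084
grasp_force: 52.9
time: 12.85
position: [0.4399, 0.1231, 0.2906]
eef_rot: [1.883, 2.511, 0.002]
force: [0.0, -0.0, -0.7]
grip_width: 0.083
grasp_force: 52.9
shift units [ 0.   -0.01  0.01] turn units [ 0.02  0.01 -0.  ]
tip exp [0.44029326 0.12302642 0.14455427]
scene tip [444.48050817 247.66861508] well [439.16023007 262.73982119]
origin 404 217
top tip [247.46508519 321.52125068] well [251.4210222  322.15717136]
origin 207 291
wrist tip [324.23529752 223.06372307] well [323.07100319 211.75434856]
origin 244 163
```

View pics/c5.png

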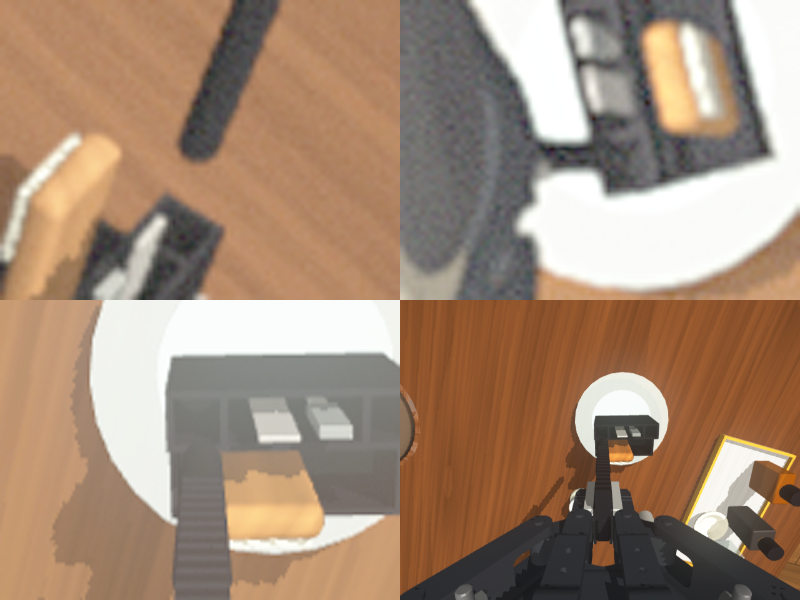

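The tip shows in the scene view at ≈(443,248.6), against an expected (444.5,247.7). In the wrist view it lines up over the well at ≈(323,212), so alignment is within about 2 mm. I'll lower it gently with a reduced grip.

```bash
python3 -m handwheel '[[0,0,0.3,0,0,0],[0,0,0.3,0,0,0],[0,0,0.15,0,0,0],[0,0,0.15,0,0,0],[0,0,0,0,0,0]]' 1 25
python3 -m handwheel '[[0,0,0.15,0,0,0],[0,0,0.15,0,0,0],[0,0,0.15,0,0,0],[0,0,0,0,0,0],[0,0,0,0,0,0]]'
```

```text
time: 13.62
position: [0.4388, 0.1233, 0.2442]
eef_rot: [1.884, 2.514, -0.001]
force: [-0.1, 0.3, -0.4]
grip_width: 0.089
grasp_force: 52.8
time: 14.25
position: [0.439, 0.1232, 0.2222]
eef_rot: [1.884, 2.513, -0.001]
force: [-0.8, 0.7, -1.2]
grip_width: 0.087
grasp_force: 52.8
```

```bash
python3 -m handwheel '[[0,0,0.08,0,0,0],[0,0,0.08,0,0,0],[0,0,0.08,0,0,0],[0,0,0.06,0,0,0],[0,0,0,0,0,0]]'
python3 -m handwheel '[[0,0,0.04,0,0,0],[0,0,0.04,0,0,0],[0,0,0.04,0,0,0],[0,0,0,0,0,0],[0,0,0,0,0,0]]'
```

```text
time: 14.88
position: [0.4392, 0.1231, 0.207]
eef_rot: [1.883, 2.513, -0.0]
force: [0.3, 1.1, -2.1]
grip_width: 0.082
grasp_force: 52.9
time: 15.5
position: [0.4398, 0.1232, 0.2019]
eef_rot: [1.883, 2.512, 0.001]
force: [-1.0, 2.4, 3.5]
grip_width: 0.083
grasp_force: 53.5
```

```bash
python3 -m handwheel '[[0,0,0.02,0,0,0],[0,0,0.02,0,0,0],[0,0,0,0,0,0],[0,0,0,0,0,0],[0,0,0,0,0,0]]'
```

```text
time: 16.12
position: [0.4406, 0.1232, 0.2016]
eef_rot: [1.882, 2.511, 0.003]
force: [-2.1, -0.4, 10.9]
grip_width: 0.087
grasp_force: 54.7
```

Hard stop at TCP z = 0.2016 (tip about 0.055, cap height): the cap is in this well. Going to the other one.

```bash
python3 -m handwheel '[[0,0,-0.2,0,0,0],[0,0,-0.5,0,0,0],[0,0,-0.6,0,0,0],[0,0,-0.6,0,0,0],[0,0,-0.4,0,0,0]]'
python3 - <<'E'
from h import *
s=bot.read_state();C=R.from_rotvec(s['eef_rot']).as_matrix()
togo([.5077,.1440,.290],np.c_[C[:,0]*[1,1,0],C[:,1]*[1,1,0],[0,0,-1]]);print(s['force'])
f='scene6.png';snap('scene',f)
a=cv2.imread('pics/scene5.png').astype(int);b=cv2.imread('pics/scene6.png').astype(int)
d=np.abs(a-b).max(2)[270:350,365:470];print('changed px in platter',(d>40).sum())
E
```

```text
time: 16.75
position: [0.4397, 0.1226, 0.3158]
eef_rot: [1.882, 2.511, 0.0]
force: [0.1, -0.4, -0.4]
grip_width: 0.085
grasp_force: 52.9
shift units [0.03 1.42 0.52] turn units [ 0.03  0.03 -0.  ]
[ 0.12742669 -0.35837404 -0.36270579]
changed px in platter 121
```

```bash
python3 - <<'E'
from h import *
a=cv2.imread('pics/scene5.png',0).astype(np.float32);b=cv2.imread('pics/scene6.png',0).astype(np.float32);z=cv2.imread('pics/scene0.png',0).astype(np.float32)
for nm,(x0,x1,y0,y1) in dict(far=(378,420,275,330),brush=(398,428,250,282)).items():
    for q in (a,b): print(nm,cv2.phaseCorrelate(z[y0:y1,x0:x1].copy(),q[y0:y1,x0:x1].copy(),cv2.createHanningWindow((x1-x0,y1-y0),cv2.CV_32F)))
E
python3 -m handwheel '[[0,0.3,0,0,0,0],[0,0.4,0,0,0,0],[0,0.4,0,0,0,0],[0.03,0.32,0,0.03,0.03,0],[0,0,0,0,0,0]]'
python3 - <<'E'
from h import *
s=bot.read_state();C=R.from_rotvec(s['eef_rot']).as_matrix()
togo([.5077,.1440,.290],np.c_[C[:,0]*[1,1,0],C[:,1]*[1,1,0],[0,0,-1]])
E
```

```text
far ((0.5883326134139963, -0.12677270687013475), 1.0958212986698856)
far ((0.8100635181889828, 0.1245422687119202), 1.1273305228904442)
brush ((0.08321977690881788, -0.05799422881551308), 1.0164077902833621)
brush ((-0.14638083910537425, -0.06003327337796449), 0.8679967001080513)
time: 17.42
position: [0.5076, 0.1448, 0.3131]
eef_rot: [-1.882, -2.511, 0.003]
force: [-0.6, -0.6, -0.2]
grip_width: 0.089
grasp_force: 52.9
shift units [-0.02  0.    0.46] turn units [-0.04 -0.02 -0.  ]
```

The turntable has hardly moved. Lowering into the far well.

```bash
python3 -m handwheel '[[-0.02,0,0.4,-0.02,-0.01,0],[0,0,0.35,0,0,0],[0,0,0.25,0,0,0],[0,0,0.15,0,0,0],[0,0,0,0,0,0]]'
python3 -m handwheel '[[0,0,0.15,0,0,0],[0,0,0.15,0,0,0],[0,0,0.15,0,0,0],[0,0,0.15,0,0,0],[0,0,0,0,0,0]]'
python3 -m handwheel '[[0,0,0.12,0,0,0],[0,0,0.12,0,0,0],[0,0,0.12,0,0,0],[0,0,0,0,0,0],[0,0,0,0,0,0]]'
```

```text
time: 18.05
position: [0.5069, 0.1436, 0.2565]
eef_rot: [-1.883, -2.513, 0.0]
force: [-0.8, -0.2, -0.4]
grip_width: 0.088
grasp_force: 52.9
time: 18.68
position: [0.5066, 0.1437, 0.226]
eef_rot: [-1.883, -2.512, 0.001]
force: [-0.5, 2.1, -2.0]
grip_width: 0.088
grasp_force: 52.8
time: 19.3
position: [0.5069, 0.1436, 0.2087]
eef_rot: [-1.884, -2.513, 0.0]
force: [-0.2, 0.4, -1.2]
grip_width: 0.089
grasp_force: 52.8
```

```bash
python3 -m handwheel '[[0,0,0.1,0,0,0],[0,0,0.1,0,0,0],[0,0,0.08,0,0,0],[0,0,0,0,0,0],[0,0,0,0,0,0]]'
python3 -m handwheel '[[0,0,0.1,0,0,0],[0,0,0.1,0,0,0],[0,0,0.08,0,0,0],[0,0,0,0,0,0],[0,0,0,0,0,0]]'
```

```text
time: 19.92
position: [0.507, 0.1436, 0.1948]
eef_rot: [-1.884, -2.513, -0.0]
force: [-0.3, 1.5, -0.8]
grip_width: 0.085
grasp_force: 52.8
time: 20.55
position: [0.5069, 0.1437, 0.1807]
eef_rot: [-1.884, -2.513, 0.0]
force: [-1.3, 0.9, -2.0]
grip_width: 0.087
grasp_force: 52.8
```

```bash
python3 -m handwheel '[[0,0,0.04,0,0,0],[0,0,0.03,0,0,0],[0,0,0.03,0,0,0],[0,0,0,0,0,0],[0,0,0,0,0,0]]'
python3 -m handwheel '[[0,0,0.01,0,0,0],[0,0,0.01,0,0,0],[0,0,0,0,0,0],[0,0,0,0,0,0],[0,0,0,0,0,0]]'
```

```text
time: 21.18
position: [0.5074, 0.1438, 0.1762]
eef_rot: [-1.884, -2.514, -0.002]
force: [0.8, 2.6, -1.0]
grip_width: 0.086
grasp_force: 53.0
time: 21.8
position: [0.5076, 0.1439, 0.1759]
eef_rot: [-1.884, -2.514, -0.002]
force: [-1.3, 1.0, 5.3]
grip_width: 0.086
grasp_force: 53.8
```

The handle is at the bottom (contact at 0.176, 26 mm lower than in the capped well). Releasing and retreating straight up.

```bash
python3 -m handwheel '[[0,0,0,0,0,0],[0,0,0,0,0,0],[0,0,0,0,0,0],[0,0,0,0,0,0],[0,0,0,0,0,0]]' 0 20
python3 -m handwheel '[[0,0,-0.2,0,0,0],[0,0,-0.4,0,0,0],[0,0,-0.6,0,0,0],[0,0,-0.6,0,0,0],[0,0,-0.6,0,0,0]]'
python3 -m handwheel '[[0,0,-0.5,0,0,0],[0,0,0,0,0,0],[0,0,0,0,0,0],[0,0,0,0,0,0],[0,0,0,0,0,0]]'
python3 - <<'E'
from h import *
snap('scene','scene7.png');snap('wrist','w7.png')
g=cv2.imread('pics/scene7.png').max(2)
# dark pixel axis of comb head above well, compare with vertical comb prediction
T=np.array([.5074,.1438,.028])
for z in (.08,.11,.125,.15,.17,.19,.205,.218):
    q=proj('scene7.png',T+[0,0,z-.028]);r=g[int(q[1]),int(q[0])-25:int(q[0])+26];i=np.where(r<50)[0]
    print(z,np.round(q,1),(i.min()+int(q[0])-25,i.max()+int(q[0])-25) if len(i) else None)
print(bot.read_state()['force'],bot.read_state()['grip_width'])
E
```

```text
time: 22.42
position: [0.5072, 0.1437, 0.175]
eef_rot: [-1.884, -2.513, -0.001]
force: [0.1, 0.2, -1.5]
grip_width: 0.499
grasp_force: 0.0
time: 23.05
position: [0.5074, 0.1437, 0.297]
eef_rot: [1.884, 2.514, 0.002]
force: [-0.3, 0.8, -0.3]
grip_width: 0.499
grasp_force: 0.0
time: 23.68
position: [0.5067, 0.1435, 0.3189]
eef_rot: [-1.883, -2.512, 0.001]
force: [0.1, 0.1, 0.5]
grip_width: 0.5
grasp_force: 0.0
0.08 [412.2 298.8] (np.int64(387), np.int64(429))
0.11 [415.8 288.2] (np.int64(390), np.int64(437))
0.125 [417.6 282.7] (np.int64(392), np.int64(439))
0.15 [420.9 273. ] (np.int64(400), np.int64(444))
0.17 [423.6 264.8] (np.int64(422), np.int64(447))
0.19 [426.5 256.2] (np.int64(425), np.int64(446))
0.205 [428.7 249.5] (np.int64(428), np.int64(434))
0.218 [430.7 243.5] None
[ 0.02474855 -0.6095756  -0.15113987] 0.4988127193396887
```

```bash
python3 -c "
from rig import order
print(order.sign_off())"
```

```text
the job is handed in; nothing more can be done
None
```

The comb stands upright, handle down, at the bottom of the clear well (the end farther from the robot). I released it gently, lifted the gripper clear and handed the job in at about 24 s; the sign-off gave no verdict.

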